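# Stand the hydraulic ram in the bench clevis and pin it

### The job

Slide the yellow hydraulic ram, standing upright, along the bench and fully home into the slot of the grey bench clevis, so that its eye lines up with the clevis bores. Then put the steel T-handled pin, from either side, through both cheeks and the ram's eye, push it in until its handle is against the cheek, and let go. Do not lift the ram off the bench or tip it over, and leave the pressure gauge and the torch where they lie.

Things in the scene. Friction and masses are not known exactly. Their poses are not given: they have to be found in the camera images.
- clevis: grey steel clevis bolted to the bench. Origin on the bench below the bores' middle, z up. Slot along x, 29 wide, its floor the bench, mouth towards -x; two cheeks 12 thick, 56 high, from x -24 (rounded) to a back stop at x +30; outer faces at y +-26.5. Bores of 15 along y at x 0, z 40, brass bushes to y +-28. Low bolted foot behind, to x +81, y +-43. (mm)
- clevis_bore (a point): point on the axis of the two clevis bores, midway between the cheeks, 40 mm above the bench; axes as the clevis
- ram: short yellow hydraulic ram standing loose on the bench, 0.75 kg. Origin under its middle, z up. Flat-bottomed eye block 60 long (x), 26 thick (y), 60 high, its 16 eye along y at x 0, z 40; on it a 47 diameter barrel and dark gland ring, top at z 98. Either end may go in first. Home, it touches the back stop and its origin is at the clevis's. (mm)
- ram_eye (a point): middle of the ram's eye, 40 mm above its underside; axes as the ram (the eye's axis is y)
- tee_pin: bright steel T-handled pin, 12 mm diameter, lying flat and loose, 0.12 kg. Shank along x, its last 13 mm tapering to 5 mm at the nose (+x end); black cross handle 46 mm long, 12 mm diameter, along y at the other end. Origin on the shank's axis, 34 mm from the handle's axis and 50 mm from the nose tip; with the pin home it lies at clevis_bore
- pin_tee (a point): middle of the pin's black cross handle, on the shank's axis
- pin_nose (a point): tip of the pin's nose
- gauge: pressure gauge lying on its back, black case 52 mm across and 26 mm high with a brass stem; origin under its middle; not to be disturbed
- torch: dark grey torch lying on the bench, 107 mm long (its y axis), 35 mm thick; origin under its middle; not to be disturbed

How it is judged (in metres and radians):
On the way:
1. the ram stands upright and fully home in the clevis slot (distance between ram_eye and clevis_bore below 0.004 m and angle between ram's own z axis and vertical below 0.06 rad), for 0.2 s.
At the end, for the whole second after the job is handed in: The ram is upright (0.06 rad), home in the slot, its eye within 4 mm of the bores' middle and in line with them (0.08 rad); the pin is through both cheeks and the eye, in line with the bores (0.09 rad), its origin within 6 mm of their middle; both at rest (all of step 1 and angle between the y axis of ram and the y axis of clevis, either way round below 0.08 rad and distance between tee_pin and clevis_bore below 0.006 m and angle between the x axis of tee_pin and the y axis of clevis, either way round below 0.09 rad and linear speed of each of ram, tee_pin below 0.01 m/s); the robot touches nothing.
It fails at once if the ram is lifted more than 12 mm off the bench (height (world z) of ram above 0.012 m).
It fails at once if the ram is tipped over (more than 0.35 rad) (angle between ram's own z axis and vertical above 0.35 rad).
It fails at once if the gauge is moved more than 20 mm (distance of gauge from where it was at the start of the episode above 0.02 m).
It fails at once if the torch is moved more than 20 mm (distance of torch from where it was at the start of the episode above 0.02 m).
It also fails if it takes over 72 s, if anything falls off the work surface, if the arm or the gripper's body presses on something with over 40 N, if the wrist force passes 120 N, or if a joint passes its speed limit or range.

### The arm

A 7-joint arm with a two-finger parallel gripper is mounted at the origin on a cart in front of the work surface, level with it; the furniture and walls round the work are solid. World frame = base frame: x ahead of the robot, y to its left, z up, the work surface at z = 0. Lengths are in mm, angles in rad, forces in N, time in s.
With the tool pointing down it reaches from about 400 to 850 mm from the base axis. Payload 10.4 kg.
Tool frame: the origin (TCP) lies at the centre of the arm's flange, where the gripper is bolted on; the fingertips stand 182 mm ahead of it and the grasp point (between the pads) lies 164 mm ahead of it; z points along the fingers, y is the line along which they close (so a half turn about z gives the same grasp; the last joint's range is limited). The gripper opens to 87 mm and grips with 3 to 60 N. Pads are 19 mm wide; open, the fingers measure 117 mm over their backs; the gripper's body (75 mm by 190 mm) begins 51 mm behind the grasp point.
Start: joints at [-1.364, 0.332, -0.065, 1.46, 0.022, 1.35, -0.088], TCP at [142.349, 608.58, 404.776] pointing down, gripper open.
Joint ranges: [-2.6, 2.6], [-0.5, 2.12], [-1.47, 1.34], [0.16, 2.42], [-1.27, 4.41], [0.06, 2.06], [-2.6, 2.6]. Speed limits (rad/s): [2.22, 2.22, 2.79, 2.79, 3.14, 3.14, 3.14].

### API

Orientations are given as [roll, pitch, yaw] about the fixed x, y, z axes, in that order (R = Rz(yaw) Ry(pitch) Rx(roll)).
In Python, from workcell import arm gives the robot as it stands.
- The arm moves only by the shell command python3 -m creep 'ROWS'. ROWS is a JSON object of lists of equal length, an entry for each row: "claw": the opening, from -1 (shut) to 1 (fully open); "translation": the shift along the tool's x, y, z normalised to -1 to 1, where 1 is 0.02 m, a list of three; "roll": the turn about the tool's z normalised to -1 to 1, where 1 is 6 degrees. In form: {"claw": [claw, ...], "translation": [[tx, ty, tz], ...], "roll": [roll, ...]}. A call has exactly 10 rows; each row shifts and turns the commanded pose from where the row before left it, along the tool's axes as they then stand; what a row does not reach is not made up. A row lasts 1/8 s, in which the tool goes at most 62.5 mm and 10.7 degrees, less where a joint would pass 70% of its speed; a pose out of reach is approached as far as the arm can. A call with a number of a shift or a turn outside -1 to 1 is refused whole. A call with a gripper value outside its range is refused whole. The fingers move at their own pace and stop on an object; the grip force is fixed at half the most. Time passes only in rows, so rows that do not move let the fingers close, or fill a call up. It gives the time, the measured TCP pose, the force, the opening and the grip force at its end, in the units of the state.
- arm.state(): the state, without advancing time (a new reading comes with each control period).
- arm.snapshot(name): name is "scene" or "top" or "wrist"; returns a dict with "frame" (400x640x3 uint8, red, green, blue), "mtx" (3x3 intrinsics, pixels), "view" (4x4, takes a point from world to camera coordinates). Camera axes: x right, y up, looking along -z (the intrinsics and any distortion apply to the point x, -y, -z); pixel columns grow to the right and rows downward; lengths in mm; the calibration is good to about 2 mm. The wrist camera is an equidistant fisheye: a pixel r from the principal point sees the ray r / f radians off the axis. A picture is of the moment at which its call begins. There is no depth.
- arm.sign_off(): hands the job in; it is judged then, once.
The state is a dict: "time": time; "joints": joint angles; "qd": joint speeds; "effort": joint torques, N m; "tool_pos": TCP position; "eef_rot": TCP orientation; "force": force on the tool from outside, world axes, zero at the start; "moment": the same for the moment, N m; "gripper_width": opening from 0.0 (shut) to 1.0 (fully open); "grasp_force": force on a finger pad.
Only numpy, scipy, OpenCV 4.12 (cv2) and the standard library are available. Lean on these libraries where they do the work, as an engineer would, in place of code of your own. Each camera call takes 0.05 s, during which the arm holds its last target. There are 200 camera calls.

## Working session

There is one attempt and no reset: what is moved stays moved. The work goes in short steps, Python scripts to look and compute and a shell command to move; the robot and the scene stay as the last step left them, time stands still between calls to the robot, and variables do not carry over. Pictures are saved under pics/ and viewed, at most 10 in all, crops included, and the job is handed in when it is done.

```bash
mkdir -p pics; ls
python3 - <<'E'
from workcell import arm
import cv2,numpy as np
print(arm.state())
for n in ("scene","top"):
    s=arm.snapshot(n); cv2.imwrite(f"pics/{n}0.png",s["frame"][:,:,::-1]); np.savez(f"{n}0.npz",**s)
    print(n,s["mtx"].round(1).tolist(),s["view"].round(3).tolist(),[k for k in s])
E
```

```text
pics
{'time': 0.0, 'joints': array([-1.36360307,  0.33286781, -0.06471112,  1.46092892,  0.02160845,
        1.34989764, -0.0885154 ]), 'qd': array([-0.00041   ,  0.00050424, -0.00078783,  0.00061249,  0.00126431,
       -0.0004488 , -0.0004407 ]), 'effort': array([-6.93626826e-04, -6.23249602e+01,  2.42443214e-02, -3.89903140e+01,
       -6.14247657e-02,  3.96761997e-02,  1.32667069e-04]), 'tool_pos': array([142.32090139, 608.45077568, 403.96224281]), 'eef_rot': array([-3.14018857e+00,  6.95386353e-05,  2.91181714e+00]), 'force': array([ 0.240993  ,  0.2346464 , -0.50492115]), 'moment': array([ 0.0537719 , -0.01311799,  0.07220986]), 'grasp_force': 0.0, 'gripper_width': 1.0037775175197856}
scene [[449.2, 0.0, 317.8], [0.0, 449.2, 209.0], [0.0, 0.0, 1.0]] [[0.834, -0.552, -0.016, -551.087], [0.355, 0.514, 0.781, -176.886], [-0.422, -0.657, 0.624, -776.87], [0.0, 0.0, 0.0, 1.0]] ['frame', 'mtx', 'view']
top [[396.7, 0.0, 320.0], [0.0, 396.7, 198.3], [0.0, 0.0, 1.0]] [[0.009, -1.0, 0.01, -166.763], [0.994, 0.01, 0.107, -562.794], [-0.107, 0.009, 0.994, -854.137], [0.0, 0.0, 0.0, 1.0]] ['frame', 'mtx', 'view']
```

View pics/top0.png

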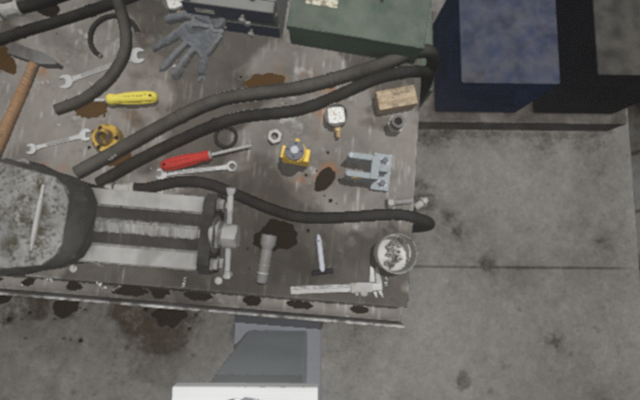

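View pics/scene0.png

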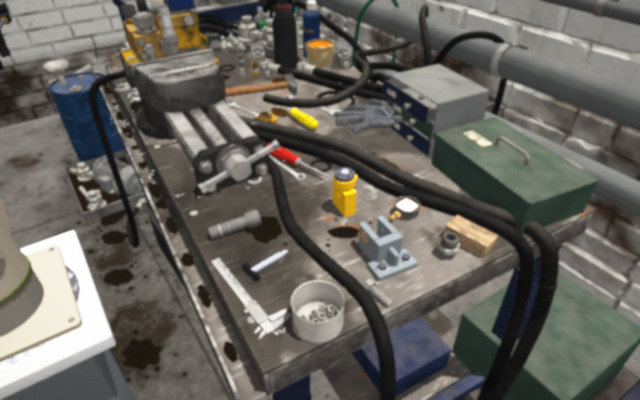

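The top view shows the ram at about (295,152) and the clevis at (370,170) with its mouth to the left (+y). The pin is at (320,255) with its nose up (+x), the gauge at (336,117) and the torch at (265,258). The scene view agrees: ram (345,192), clevis (385,245), pin (265,264). Next I'll write a ray-casting helper and get rough positions.

```bash
cat > h.py <<'E'
import numpy as np,cv2
from workcell import arm
def snap(n,f=None):
    s=arm.snapshot(n)
    if f: cv2.imwrite(f"pics/{f}.png",s["frame"][:,:,::-1]); np.savez(f"{f}.npz",**s)
    return s
def load(f): return dict(np.load(f+".npz"))
def ray(s,uv,fish=False):
    K=s["mtx"];V=s["view"];uv=np.atleast_2d(uv).astype(float)
    a=(uv-[K[0,2],K[1,2]])/[K[0,0],K[1,1]]
    if fish:
        r=np.linalg.norm(a,axis=1,keepdims=True)+1e-12
        d=np.c_[a/r*np.sin(r),np.cos(r)]
    else: d=np.c_[a,np.ones(len(a))]
    d=d*[1,-1,-1]
    return -V[:3,:3].T@V[:3,3], d@V[:3,:3]
def onz(s,uv,z,fish=False):
    c,d=ray(s,uv,fish); return c+d*((z-c[2])/d[:,2])[:,None]
def tri(s1,u1,s2,u2,f1=False,f2=False):
    c1,d1=ray(s1,u1,f1);c2,d2=ray(s2,u2,f2);d1,d2=d1[0],d2[0]
    t=np.linalg.lstsq(np.c_[d1,-d2],c2-c1,rcond=None)[0]
    p,q=c1+t[0]*d1,c2+t[1]*d2
    return (p+q)/2,np.linalg.norm(p-q)
def proj(s,P,fish=False):
    P=np.atleast_2d(P);K=s["mtx"];V=s["view"];q=(P@V[:3,:3].T+V[:3,3])*[1,-1,-1]
    if fish:
        rho=np.linalg.norm(q[:,:2],axis=1,keepdims=True)+1e-12
        a=q[:,:2]/rho*np.arctan2(rho,q[:,2:])
    else: a=q[:,:2]/q[:,2:]
    return a*[K[0,0],K[1,1]]+[K[0,2],K[1,2]]
E
python3 - <<'E'
from h import *
t=load("top0") if 0 else None
s=snap("top","top1");c=snap("scene","scene1");w=snap("wrist","wrist1")
print(w["mtx"].round(1).tolist())
o=lambda uv,z:onz(s,uv,z).round(0).tolist()
print("cam",ray(s,[0,0])[0].round(),ray(c,[0,0])[0].round())
print("ram top tri",tri(s,[295,150],c,[346,172]))
print("pin handle,nose",o([[321,272],[320,236]],6))
print("clevis cheeks tops",o([[348,156],[388,155],[348,183],[388,184]],56))
print("gauge,torch",o([[336,117],[265,258]],15))
a=cv2.resize(s["frame"][100:290,270:430],None,fx=3,fy=3,interpolation=cv2.INTER_CUBIC)
b=cv2.resize(c["frame"][150:300,230:430],None,fx=3.6,fy=3.6,interpolation=cv2.INTER_CUBIC)
cv2.imwrite("pics/ta.png",a[:,:,::-1]);cv2.imwrite("pics/sb.png",b[:,:,::-1])
E
```

```text
[[309.7, 0.0, 318.3], [0.0, 309.7, 197.3], [0.0, 0.0, 1.0]]
cam [ 470. -154.  911.] [ 194. -724.  614.]
ram top tri (array([ 659.44423438, -108.16374759,   95.07770917]), np.float64(1.9987413757910364))
pin handle,nose [[400.0, -165.0, 6.0], [481.0, -162.0, 6.0]]
clevis cheeks tops [[655.0, -222.0, 56.0], [659.0, -310.0, 56.0], [596.0, -222.0, 56.0], [594.0, -309.0, 56.0]]
gauge,torch [[756.0, -197.0, 15.0], [431.0, -40.0, 15.0]]
```

View pics/ta.png

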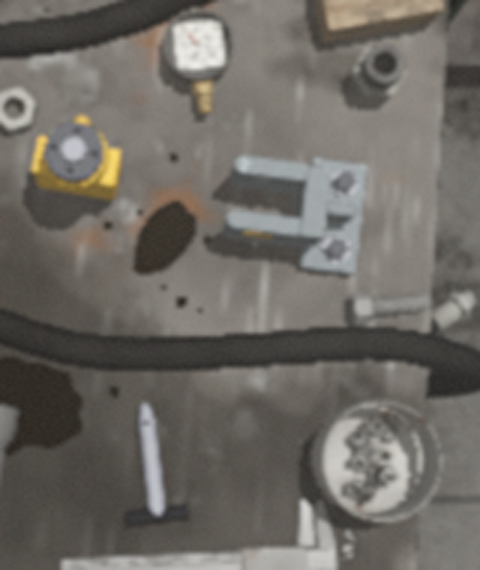

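View pics/sb.png

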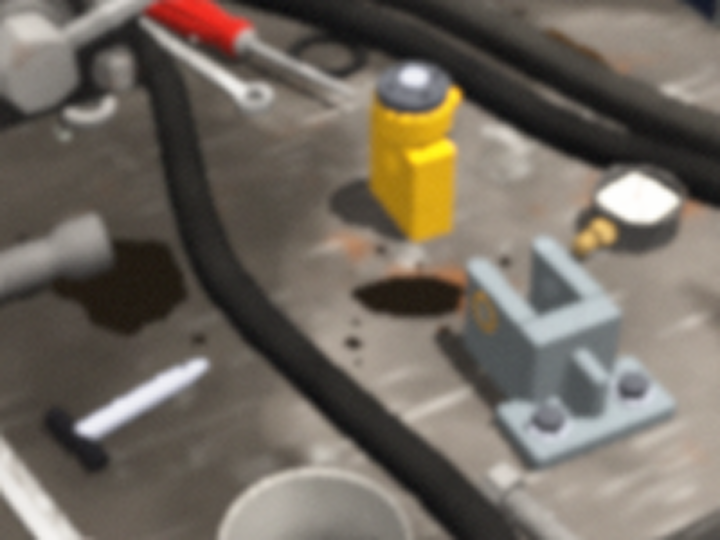

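Crop findings:
- **Ram:** top centre at about (75,150). Its block runs nearly left-right, dipping to the right, with a port bump on the +x side.
- **Clevis:** slot opens left, with the near bush visible at scene pixel (364,237).
- **Pin:** its nose points to +x, at (147,405), with the handle at (157,515).

Tool y already lies nearly along the ram block, so I'm moving there now.

```bash
python3 -m creep '{"claw":[1,1,1,1,1,1,1,1,1,1],"translation":[[-0.5,-0.5,-1],[-0.95,-0.83,-1],[-0.95,-0.83,-1],[-0.95,-0.83,-1],[-0.95,-0.83,-1],[-0.95,-0.83,0],[-0.95,-0.83,0],[-0.95,-0.83,0],[-0.95,-0.83,0],[-0.95,-0.83,0]],"roll":[0,0,0,0,0,0,0,0,0,0]}'
python3 -m creep '{"claw":[1,1,1,1,1,1,1,1,1,1],"translation":[[-0.95,-0.83,0],[-0.95,-0.83,0],[-0.95,-0.83,0],[-0.95,-0.83,0],[-0.95,-0.83,0],[-0.95,-0.83,0],[-0.95,-0.83,0],[-0.95,-0.83,0],[-0.95,-0.83,0],[-0.95,-0.83,0]],"roll":[0,0,0,0,0,0,0,0,0,0]}'
python3 -m creep '{"claw":[1,1,1,1,1,1,1,1,1,1],"translation":[[-0.95,-0.83,0],[-0.95,-0.83,0],[-0.95,-0.83,0],[-0.95,-0.83,0],[-0.95,-0.83,0],[-0.95,-0.83,0],[-0.95,-0.83,0.5],[-0.95,-0.83,1],[-0.95,-0.83,1],[-0.95,-0.83,1]],"roll":[0,0,0,0,0,0,0,0,0,0]}'
```

```text
time: 1.5
tool_pos: [283.0, 410.3, 506.4]
eef_rot: [3.14, 0.0, 2.911]
force: [0.3, -0.4, -0.5]
gripper_width: 1.002
grasp_force: 0.0
time: 2.75
tool_pos: [429.7, 205.3, 506.2]
eef_rot: [3.14, 0.001, 2.911]
force: [-0.5, -0.3, -0.3]
gripper_width: 1.001
grasp_force: 0.0
time: 4.0
tool_pos: [576.7, 0.7, 435.7]
eef_rot: [3.14, 0.001, 2.911]
force: [-0.1, -0.2, -0.4]
gripper_width: 0.998
grasp_force: 0.0
```

```bash
python3 -m creep '{"claw":[1,1,1,1,1,1,1,1,1,1],"translation":[[-0.95,-0.83,1],[-0.95,-0.83,0.5],[-0.95,-0.83,0],[-0.95,-0.83,0],[-0.95,-0.83,0],[-0.4,-0.2,0],[0,0,0],[0,0,0],[0,0,0],[0,0,0]],"roll":[0,0,0,0,0,0,0,0,0,0]}'
python3 - <<'E'
from h import *
print(arm.state()["tool_pos"])
w=snap("wrist","wrist2");print(w["view"].round(3).tolist())
E
```

```text
time: 5.25
tool_pos: [657.0, -105.4, 404.9]
eef_rot: [3.141, 0.0, 2.912]
force: [-0.6, -0.5, -0.3]
gripper_width: 1.0
grasp_force: 0.0
[ 657.01129991 -105.37558684  404.88328802]
[[0.227, 0.974, -0.001, -45.522], [-0.931, 0.217, -0.295, 669.583], [-0.287, 0.067, 0.956, -194.988], [0.0, 0.0, 0.0, 1.0]]
```

View pics/wrist2.png

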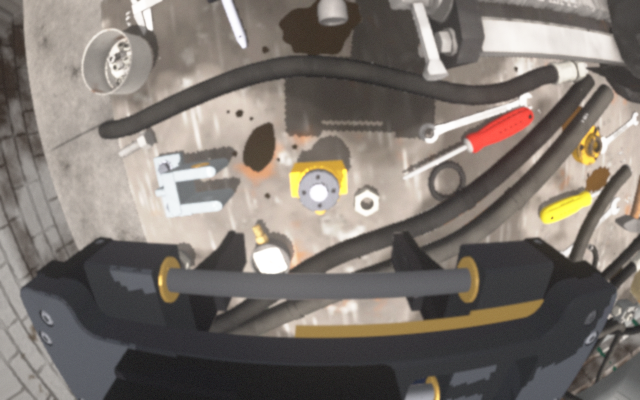

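The wrist view shows the ram top centre at (319,191), with its block spanning (292–347, 162–195). The clevis is at (195,185) with its mouth towards the ram, and the pin nose is at (240,45). I'll measure all three from here.

Run:
```python
from h import *
w=load("wrist2");s=load("top1");c=load("scene1")
print("cam",ray(w,[0,0])[0].round(1))
def ymask(im):
    h=cv2.cvtColor(im,cv2.COLOR_RGB2HSV); return cv2.inRange(h,(18,130,110),(33,255,255))
m=ymask(w["frame"]); m[:,:280]=0;m[:,365:]=0;m[:150]=0;m[225:]=0
ct=max(cv2.findContours(m,0,1)[0],key=cv2.contourArea)[:,0,:]
print("wrist yellow hull px",cv2.approxPolyDP(cv2.convexHull(ct),2,True)[:,0].tolist())
up=np.array([[u,np.where(m[:,u])[0][0]] for u in range(296,345)],float)
for z in (0,60):
    P=onz(w,up,z,True)[:,:2]; vx,vy,x0,y0=cv2.fitLine(P.astype(np.float32),cv2.DIST_HUBER,0,.01,.01).ravel()
    print("upper edge z",z,"dir",np.degrees(np.arctan2(vy,vx)).round(1),(x0,y0))
# dark gland top circle
g=cv2.cvtColor(w["frame"],cv2.COLOR_RGB2GRAY)
print("circ",cv2.HoughCircles(cv2.resize(g[150:230,270:370],None,fx=4,fy=4,interpolation=cv2.INTER_CUBIC),cv2.HOUGH_GRADIENT,1,50,param1=120,param2=20,minRadius=50,maxRadius=110))
print("ram top",onz(w,[319,191],98,True).round(1),tri(s,[295,150],w,[319,191],f2=True))
# clevis blue-grey crop for wrist view
a=cv2.resize(w["frame"][135:235,140:360],None,fx=3.6,fy=3.6,interpolation=cv2.INTER_CUBIC)
cv2.imwrite("pics/wc.png",a[:,:,::-1])
# bush in scene
h=cv2.cvtColor(c["frame"],cv2.COLOR_RGB2HSV); m=cv2.inRange(h,(10,70,60),(30,255,255));m[:,:355]=0;m[:,378:]=0;m[:222]=0;m[250:]=0
p=np.argwhere(m)[:,::-1];print("bush",p.mean(0),p.min(0),p.max(0),onz(c,(p.min(0)+p.max(0))/2,40))
```

```text
cam [577.6 -87.5 383.6]
wrist yellow hull px [[346, 169], [343, 192], [293, 194], [291, 171], [296, 163], [340, 160]]
upper edge z 0 dir 80.9 (np.float32(646.8417), np.float32(-103.99181))
upper edge z 60 dir 80.9 (np.float32(636.0137), np.float32(-101.41437))
circ None
ram top [[ 657.3 -105.5   98. ]] (array([ 662.23819151, -106.75218751,   79.85691876]), np.float64(0.3303003320560809))
bush [360.43434343 232.61616162] [355 223] [367 241] [[ 611.83363359 -225.38803763   40.        ]]
```

View pics/wc.png

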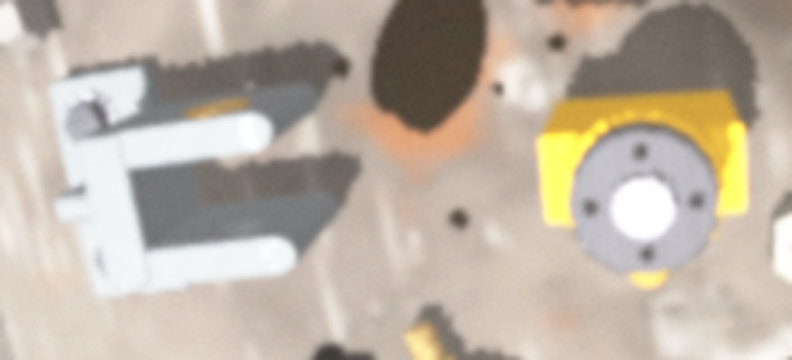

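The crop shows the cheek-top edges (z 56):
- near cheek inner edge: (120,170)→(250,152)
- far cheek inner edge: (145,247)→(280,235)
- near bush: about (218,107)

Ray casting puts the ram at about (658.5,-106), heading 81°.

Run:
```python
from h import *
w=load("wrist2");c=load("scene1");s=load("top1")
C=lambda l:np.array(l)/3.6+[140,135]-.36
g=lambda l,z:onz(w,C(l),z,True)[:,:2]
for n,l in dict(nearout=[[120,130],[250,112]],nearin=[[120,170],[250,152]],farin=[[145,247],[280,235]],farout=[[160,290],[280,273]]).items():
    P=g(l,56);d=P[1]-P[0];print(n,P.round(1).tolist(),np.degrees(np.arctan2(d[1],d[0])).round(1))
# refine: cheek-top brightness mask
hsv=cv2.cvtColor(w["frame"],cv2.COLOR_RGB2HSV).astype(int)
print("bush scene",onz(c,[230+484/3.6-.4,150+312/3.6-.4],40).round(1))
print("bush wrist z40",g([[218,107]],40).round(1), "tri",tri(c,[230+484/3.6-.4,150+312/3.6-.4],w,C([218,107]),f2=True))
f=w["frame"][135:235,140:220].astype(int)
m=((f[:,:,2]>150)&(f[:,:,2]>=f[:,:,0]+6)).astype(np.uint8)
# per column runs of top faces
for u in (30,36,42,48,54,60,64):
    r=np.where(m[:,u])[0]; runs=np.split(r,np.where(np.diff(r)>1)[0]+1)
    e=[(int(q[0])+135,int(q[-1])+136) for q in runs if len(q)>4]
    print(u+140,[(onz(w,[[u+140,a-.5],[u+140,b-.5]],56,True)[:,:2].round(1).tolist()) for a,b in e])
```

```text
nearout [[606.0, -268.3], [612.1, -221.6]] 82.6
nearin [[618.6, -273.0], [624.3, -225.6]] 83.2
farin [[645.7, -273.3], [652.7, -224.4]] 81.9
farout [[661.3, -273.4], [665.0, -228.7]] 85.3
bush scene [[ 609.1 -238.3   40. ]]
bush wrist z40 [[ 609.3 -238.8]] tri (array([ 609.09548351, -238.5585544 ,   40.26100908]), np.float64(0.33037976538368047))
170 [[[591.2, -267.3], [597.9, -269.7]]]
176 [[[587.8, -257.6], [594.4, -259.9]], [[623.8, -270.6], [636.6, -275.5]]]
182 []
188 []
194 []
200 []
204 []
```

```bash
python3 -m creep '{"claw":[1,1,1,1,1,1,1,1,1,1],"translation":[[-0.08,0,0],[0,0,0.5],[0,0,1],[0,0,1],[0,0,1],[0,0,1],[0,0,1],[0,0,1],[0,0,0.85],[0,0,0.5]],"roll":[-0.68,0,0,0,0,0,0,0,0,0]}'
python3 -m creep '{"claw":[1,0.5,0,-0.3,-0.6,-0.8,-1,-1,-1,-1],"translation":[[0,0,0],[0,0,0],[0,0,0],[0,0,0],[0,0,0],[0,0,0],[0,0,0],[0,0,0],[0,0,0],[0,0,0]],"roll":[0,0,0,0,0,0,0,0,0,0]}'
```

```text
time: 6.55
tool_pos: [658.6, -106.2, 246.4]
eef_rot: [-3.142, -0.001, 2.983]
force: [0.5, 0.1, 0.1]
gripper_width: 0.999
grasp_force: 0.0
time: 7.8
tool_pos: [658.8, -105.9, 247.8]
eef_rot: [3.141, 0.0, 2.983]
force: [0.3, 3.5, 2.3]
gripper_width: 0.528
grasp_force: 30.0
```

```bash
python3 -m creep '{"claw":[-1,-1,-1,-1,-1,-1,-1,-1,-1,-1],"translation":[[0.12,0,0],[0.12,0,0],[0,-0.3,0],[0,-0.5,0],[0,-0.5,0],[0,-0.5,0],[0,-0.5,0],[0,-0.5,0],[0,-0.4,0],[0,-0.2,0]],"roll":[-0.16,-0.16,0,0,0,0,0,0,0,0]}'
python3 - <<'E'
from h import *
w=snap("wrist","wrist3")
f=w["frame"][110:260,130:350]
cv2.imwrite("pics/w3c.png",cv2.resize(f,None,fx=3.6,fy=3.6,interpolation=cv2.INTER_CUBIC)[:,:,::-1])
print(w["view"].round(3).tolist(),arm.state()["tool_pos"])
E
```

```text
time: 9.05
tool_pos: [645.6, -171.7, 248.0]
eef_rot: [3.139, -0.0, 3.018]
force: [1.6, 9.1, 3.0]
gripper_width: 0.528
grasp_force: 30.0
[[0.123, 0.992, 0.002, 91.237], [-0.948, 0.118, -0.294, 621.455], [-0.292, 0.034, 0.956, -45.975], [0.0, 0.0, 0.0, 1.0]] [ 645.47732371 -172.28388531  247.90114768]
```

View pics/w3c.png

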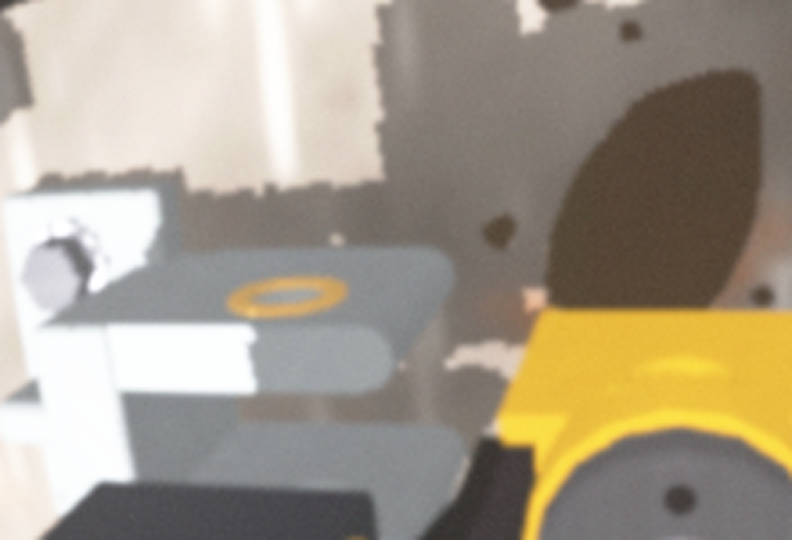

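The crop shows the near bush centre at (288,297), the cheek's bottom edge along row 249 and the ram's bottom edge along row 310. The ram looks parallel to the cheeks. Next I'll compute the lateral offset.

Run:
```python
from h import *
w=load("wrist3")
C=lambda l:np.array(l)/3.6+[130,110]-.36
g=lambda l,z:onz(w,C(l),z,True)[:,:2]
a=np.radians(82.8);u=np.array([np.cos(a),np.sin(a)]);n=np.array([u[1],-u[0]])
f=cv2.resize(w["frame"][110:260,130:350],None,fx=3.6,fy=3.6,interpolation=cv2.INTER_CUBIC)
hsv=cv2.cvtColor(f,cv2.COLOR_RGB2HSV);ym=cv2.inRange(hsv,(18,130,110),(33,255,255))
up=[[x,np.where(ym[:,x])[0][0]] for x in range(570,785,5)]
gr=f.astype(int).sum(2)
def fit(p,z,n_):
    P=g(p,z);vx,vy,x,y=cv2.fitLine(P.astype(np.float32),cv2.DIST_HUBER,0,.01,.01).ravel()
    print(n_,"ang",np.degrees(np.arctan2(vy,vx))%180,"lat",np.dot([x,y],n),"pt",x,y)
fit(up,0,"ram bottom")
fit([[200,251],[300,248],[430,248]],0,"cheek bottom")
fit([[60,323],[200,323],[375,325]],56,"cheek outer top")
fit([[120,393],[240,393],[370,391]],56,"cheek inner top")
b=g([[288,297]],40)[0];cen=b+28*n
t=arm.state()["tool_pos"][:2]
print("bush",b,"clevis",cen,"tcp along/lat",(t-cen)@u,(t-cen)@n)
```

```text
ram bottom ang 81.42756 lat 648.9853351046768 pt 633.1101 -166.49606
cheek bottom ang 82.86193 lat 635.4434057070176 pt 609.0832 -248.6413
cheek outer top ang 82.68655 lat 634.7898834045685 pt 608.3828 -248.97108
cheek inner top ang 84.40732 lat 647.2758951029595 pt 621.3852 -245.66916
bush [ 609.56057218 -239.08606993] clevis [ 637.33978382 -242.59540047] tcp along/lat 70.77699204465543 -0.7389965912629282
```

```bash
python3 -m creep '{"claw":[-1,-1,-1,-1,-1,-1,-1,-1,-1,-1],"translation":[[0,-0.3,0],[0,-0.3,0],[0,-0.3,0],[0,-0.3,0],[0,-0.3,0],[0,-0.3,0],[0,-0.3,0],[0,-0.3,0],[0,-0.3,0],[0,-0.3,0]],"roll":[-0.12,0,0,0,0,0,0,0,0,0]}'
```

```text
time: 10.35
tool_pos: [639.2, -230.1, 248.0]
eef_rot: [3.137, -0.001, 3.032]
force: [-1.1, 16.4, 15.9]
gripper_width: 0.526
grasp_force: 30.0
```

```bash
python3 -m creep '{"claw":[-1,-1,-1,-1,-1,-1,-1,-1,-1,-1],"translation":[[0,-0.1,0],[0,-0.1,0],[0,-0.1,0],[0,-0.1,0],[0,-0.05,0],[0,-0.05,0],[0,0,0],[0,0,0],[0,0,0],[0,0,0]],"roll":[0,0,0,0,0,0,0,0,0,0]}'
```

```text
time: 11.6
tool_pos: [638.9, -235.9, 248.2]
eef_rot: [3.13, -0.002, 3.035]
force: [-3.8, 25.1, 16.9]
gripper_width: 0.527
grasp_force: 30.0
```

```bash
python3 -m creep '{"claw":[-1,-1,-1,-1,-1,-1,-1,-1,-1,-1],"translation":[[0,-0.05,-0.05],[0,-0.05,-0.03],[0,-0.05,0],[0,-0.05,0],[0,0,0],[0,0,0],[0,0,0],[0,0,0],[0,0,0],[0,0,0]],"roll":[0,0,0,0,0,0,0,0,0,0]}'
python3 - <<'E'
from h import *
w=snap("wrist","wrist4");c=snap("scene","scene4")
a=cv2.resize(w["frame"][110:260,130:350],None,fx=3.6,fy=3.6,interpolation=cv2.INTER_CUBIC)[:300]
b=cv2.resize(c["frame"][190:280,330:440],None,fx=3.3,fy=3.3,interpolation=cv2.INTER_CUBIC)
o=np.zeros((600,800,3),np.uint8);o[:300,:792]=a;o[300:597,:363]=b
b=cv2.resize(w["frame"][200:280,200:320],None,fx=3.6,fy=3.6,interpolation=cv2.INTER_CUBIC);o[300:588,366:798]=b
cv2.imwrite("pics/p4.png",o[:,:,::-1])
E
```

```text
time: 12.85
tool_pos: [637.1, -243.5, 248.0]
eef_rot: [3.136, -0.004, 3.032]
force: [-0.6, 13.1, 0.0]
gripper_width: 0.527
grasp_force: 30.0
```

View pics/p4.png

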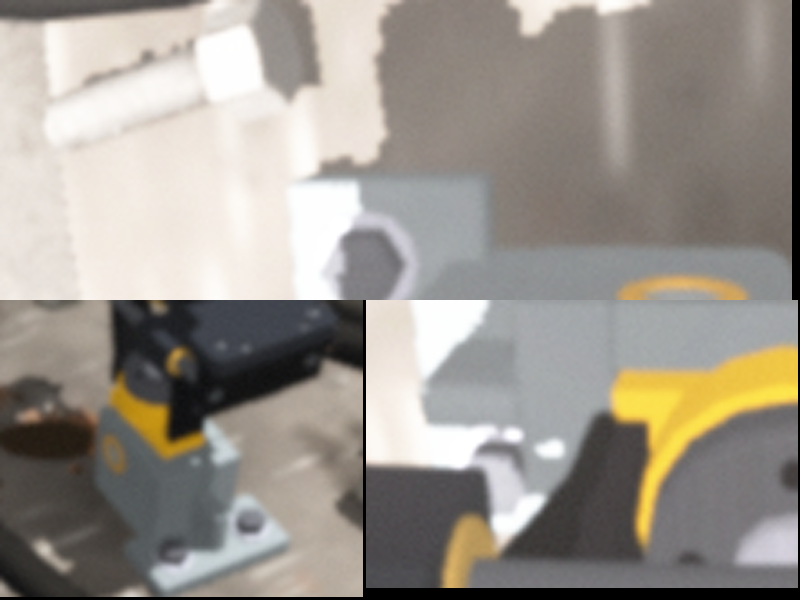

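The ram sits in the slot (lower left), its front edge apparently meeting the back stop (lower right crop, about (612,395)). I'll press a little more to confirm the stop, then release.

```bash
python3 -m creep '{"claw":[-1,-1,-1,-1,-1,-1,-1,-1,-1,-1],"translation":[[0,-0.05,0],[0,-0.05,0],[0,-0.05,0],[0,-0.05,0],[0,0,0],[0,0,0],[0,0,0],[0,0,0],[0,0,0],[0,0,0]],"roll":[0,0,0,0,0,0,0,0,0,0]}'
```

```text
time: 14.2
tool_pos: [637.3, -244.6, 248.1]
eef_rot: [3.131, -0.005, 3.034]
force: [-3.6, 23.9, 5.4]
gripper_width: 0.527
grasp_force: 30.0
```

```bash
python3 -m creep '{"claw":[-1,-1,-0.6,0,0.5,1,1,1,1,1],"translation":[[0,0.12,0],[0,0.12,0],[0,0,0],[0,0,0],[0,0,0],[0,0,0],[0,0,0],[0,0,-0.5],[0,0,-1],[0,0,-1]],"roll":[0,0,0,0,0,0,0,0,0,0]}'
python3 -m creep '{"claw":[1,1,1,1,1,1,1,1,1,1],"translation":[[0,0,-1],[0,0,-1],[0,0,-1],[0.5,0.2,-1],[1,0.3,0],[1,0.3,0],[1,0.3,0],[1,0.3,0],[1,0.3,0],[1,0.3,0]],"roll":[0,0,0,0,0,0,0,0,0,0]}'
python3 -m creep '{"claw":[1,1,1,1,1,1,1,1,1,1],"translation":[[1,0.3,0],[1,0.3,0],[0.8,0.3,0],[0.4,0.2,0],[0,0,0],[0,0,0],[0,0,0],[0,0,0],[0,0,0],[0,0,0]],"roll":[0,0,0,0,0,0,0,0,0,0]}'
python3 - <<'E'
from h import *
w=snap("wrist","wrist5");c=snap("scene","scene5");s=snap("top","top5")
a=cv2.resize(w["frame"][60:260,180:480],None,fx=2.6,fy=1.5*1.0) if 0 else w["frame"][0:300,120:520]
o=np.zeros((600,800,3),np.uint8);o[:300,:400]=a
o[:300,402:798]=cv2.resize(c["frame"][170:270,310:442],None,fx=3,fy=3,interpolation=cv2.INTER_CUBIC)
o[302:600,:400]=cv2.resize(w["frame"][60:209,220:420],None,fx=2,fy=2,interpolation=cv2.INTER_CUBIC)
o[302:600,402:798]=cv2.resize(s["frame"][130:205,320:419],None,fx=4,fy=3.98,interpolation=cv2.INTER_CUBIC)[:298]
cv2.imwrite("pics/p5.png",o[:,:,::-1])
E
```

```text
time: 15.45
tool_pos: [637.3, -246.0, 301.6]
eef_rot: [-3.141, 0.001, 3.029]
force: [0.3, -0.3, -0.6]
gripper_width: 0.987
grasp_force: 0.0
time: 16.7
tool_pos: [511.3, -191.0, 379.8]
eef_rot: [3.141, 0.0, 3.029]
force: [-0.6, 0.4, -0.4]
gripper_width: 0.997
grasp_force: 0.0
time: 17.95
tool_pos: [451.4, -162.3, 379.3]
eef_rot: [-3.142, -0.0, 3.029]
force: [-0.0, 0.7, 0.1]
gripper_width: 1.0
grasp_force: 0.0
```

View pics/p5.png

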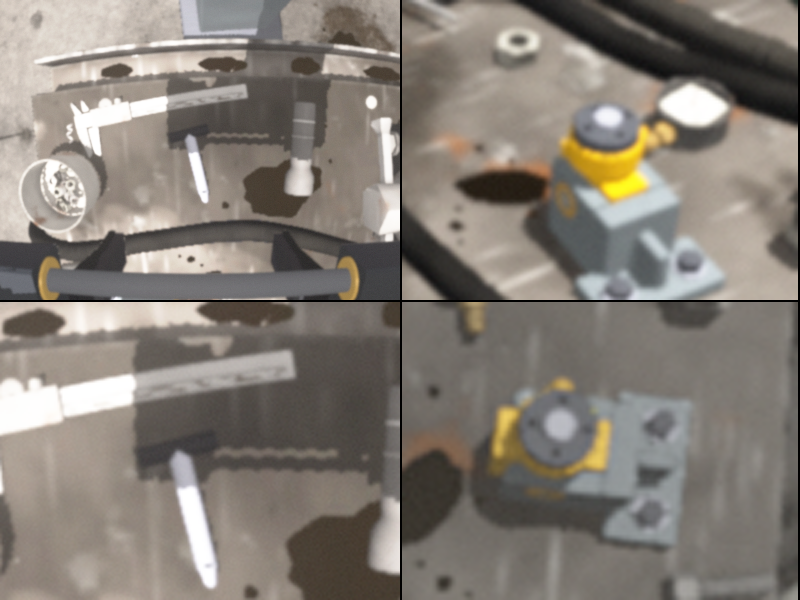

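The ram stands home in the slot (right crops). The pin is clear of other things, with its handle middle at wrist pixel (308.5,133) and nose at (325.5,201).

Run:
```python
from h import *
w=load("wrist5");c=load("scene5");s=load("top5")
print("ramtop scene",onz(c,[378.3,211.7],98).round(1),"top",onz(s,[359.5,160.2],98).round(1))
P=onz(w,[[308.5,133],[325.5,201],[288.5,139],[327,128]],6,True)[:,:2];print(P.round(1).tolist())
# shank mask
f=w["frame"].astype(int);m=((f.min(2)>165)&(f[:,:,2]>=f[:,:,0]-2)).astype(np.uint8)
m[:, :296]=0;m[:,335:]=0;m[:134]=0;m[206:]=0
q=max(cv2.findContours(m,0,1)[0],key=cv2.contourArea)[:,0]
Q=onz(w,q,6,True)[:,:2].astype(np.float32);vx,vy,x,y=cv2.fitLine(Q,cv2.DIST_L2,0,.01,.01).ravel()
k=np.sign(vx);print("shank dir",np.degrees(np.arctan2(vy*k,vx*k)),x,y,len(q))
d=P[1]-P[0];print("len",np.linalg.norm(d),np.degrees(np.arctan2(d[1],d[0])))
h=P[3]-P[2];print("handle",np.linalg.norm(h),np.degrees(np.arctan2(h[1],h[0])))
st=load("top5");print(onz(st,[[321,272.3],[319,235.5]],6)[:,:2])
```

```text
ramtop scene [[ 629.6 -249.5   98. ]] top [[ 637.7 -242.5   98. ]]
[[401.1, -168.8], [483.6, -158.3], [405.2, -192.3], [397.7, -147.4]]
shank dir 7.3346314 444.14417 -163.58238 136
len 83.24132379548699 7.263054728606114
handle 45.5434176491435 99.41002892044938
[[ 399.53063085 -165.40401261]
 [ 481.90194787 -160.16920121]]
```

The pin comes out at 83 mm long with a 45.5 mm handle, heading 7.4°, which agrees with the given sizes. The ram top from the top view is (637.7,-242.5), which is home. Now to the grasp.

```bash
python3 -m creep '{"claw":[1,1,1,1,0.5,0.3,0.3,0.3,0.3,0.3],"translation":[[0,0,0],[0,0,0],[0,0,0.3],[0.77,0,1],[0.77,0,1],[0,0,1],[0,0,1],[0,0,1],[0,0,1],[0,0,0.7]],"roll":[-0.77,-0.77,-0.76,0,0,0,0,0,0,0]}'
python3 -m creep '{"claw":[0.3,0.3,0.3,0.3,0.3,0.3,0.3,0.3,0.3,0.3],"translation":[[0,0,1],[0,0,0.8],[0,0,0.5],[0,0,0.25],[0,0,0.1],[0,0,0],[0,0,0],[0,0,0],[0,0,0],[0,0,0]],"roll":[0,0,0,0,0,0,0,0,0,0]}'
```

```text
time: 19.35
tool_pos: [420.7, -166.2, 238.6]
eef_rot: [3.141, -0.001, -3.013]
force: [-0.1, -0.3, 0.5]
gripper_width: 0.652
grasp_force: 0.0
time: 20.6
tool_pos: [420.8, -166.3, 186.4]
eef_rot: [3.141, 0.0, -3.013]
force: [-0.1, 0.6, -0.9]
gripper_width: 0.651
grasp_force: 0.0
```

```bash
python3 -m creep '{"claw":[0.3,0.3,0,-0.3,-0.6,-1,-1,-1,-1,-1],"translation":[[0,0,0.12],[0,0,0],[0,0,0],[0,0,0],[0,0,0],[0,0,0],[0,0,0],[0,0,0],[0,0,0],[0,0,0]],"roll":[0,0,0,0,0,0,0,0,0,0]}'
python3 -c "
from workcell import arm;s=arm.state();print(s['tool_pos'],s['gripper_width']*87)"
python3 -m creep '{"claw":[-1,-1,-1,-1,-1,-1,-1,-1,-1,-1],"translation":[[0,0,-0.5],[0,0,-0.8],[0,0,-0.8],[0,0,-0.8],[0,0,-0.6],[0,0,0],[0,0,0],[0,0,0],[0,0,0],[0,0,0]],"roll":[0,0,0,0,0.6,0.6,0.6,0.65,0,0]}'
python3 - <<'E'
from h import *
w=snap("wrist","wrist6");c=snap("scene","scene6");print(arm.state()["tool_pos"],arm.state()["eef_rot"])
o=np.zeros((600,800,3),np.uint8)
o[:300,:]=cv2.resize(w["frame"][180:292,170:470],(800,300),interpolation=cv2.INTER_CUBIC)
o[300:,:]=cv2.resize(c["frame"][180:292,200:350],(800,597),interpolation=cv2.INTER_CUBIC)[100:400]
cv2.imwrite("pics/p6.png",o[:,:,::-1])
E
```

```text
time: 21.85
tool_pos: [420.8, -166.2, 183.9]
eef_rot: [3.142, 0.0, -3.013]
force: [-0.1, 0.2, 0.1]
gripper_width: 0.113
grasp_force: 30.0
[ 420.84824132 -166.23764558  183.91766191] 9.864269744578705
time: 23.1
tool_pos: [420.9, -166.2, 254.3]
eef_rot: [3.141, 0.0, 3.015]
force: [0.0, 0.5, -1.9]
gripper_width: 0.123
grasp_force: 30.0
[ 420.83343581 -166.23050198  254.09721991] [3.14144873e+00 1.44083127e-04 3.01440711e+00]
```

View pics/p6.png

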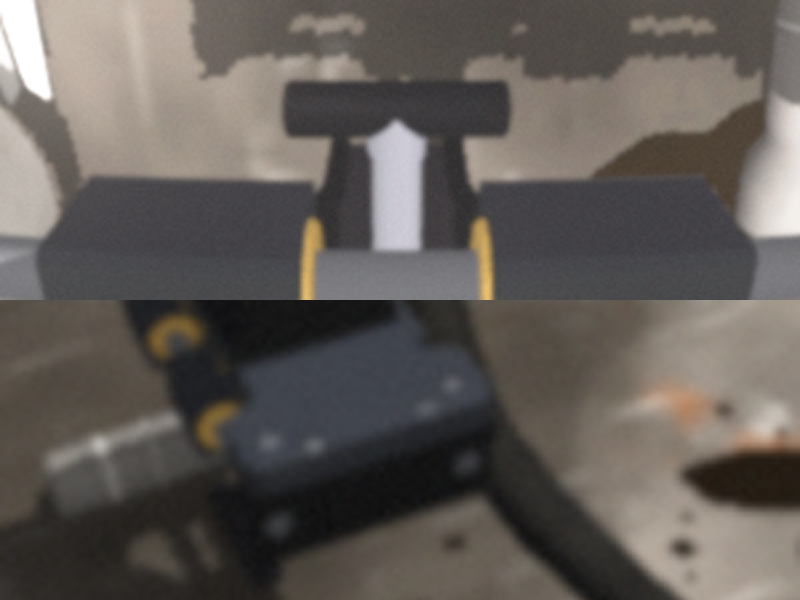

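The pin is held straight and centred, with its handle at crop (397,109), pixel (319,221), square to the tool. I'll bring it in front of the near bush, and check its height in the grip from that pixel.

```bash
python3 -m creep '{"claw":[-1,-1,-1,-1,-1,-1,-1,-1,-1,-1],"translation":[[-0.4,-0.24,0],[-0.7,-0.4,0],[-0.9,-0.4,0],[-0.9,-0.4,0],[-0.9,-0.4,0],[-0.9,-0.4,0],[-0.9,-0.2,0.3],[-0.4,0,0.4],[0,0,0.4],[0,0,0.3]],"roll":[0,0,0,0,0,0,0,0,0,0]}'
python3 - <<'E'
from h import *
st=arm.state();t=st["tool_pos"];y=st["eef_rot"][2]
cen=np.array([637.3,-242.6]);a=np.radians(82.8);u=np.array([np.cos(a),np.sin(a)]);n=np.array([u[1],-u[0]])
print("tcp",t,"u,n",(t[:2]-cen)@u,(t[:2]-cen)@n,"yaw deg",np.degrees(y))
def handle(w,t,y,uv):
    c,d=ray(w,uv,True);d=d[0];X=np.array([np.cos(y),np.sin(y)]);Y=np.array([np.sin(y),-np.cos(y)])
    for D in (18,20,22):
        k=(D-(c[:2]-t[:2])@X)/(d[:2]@X);p=c+k*d;print(D,"below tcp",t[2]-p[2],"lateral",(p[:2]-t[:2])@Y)
handle(load("wrist6"),np.array([420.83,-166.23,254.1]),3.0144,[318.5,220.3])
w=snap("wrist","wrist7")
f=w["frame"].astype(int)
# handle dark rows at column 300 and 338 in both
for nm in ("wrist6","wrist7"):
    g=load(nm)["frame"].astype(int).sum(2); 
    for col in (285,290,348,353): print(nm,col,[int(r) for r in range(195,255) if g[r,col]<230][:40])
E
```

```text
time: 24.45
tool_pos: [533.1, -229.8, 225.1]
eef_rot: [3.141, -0.001, 3.013]
force: [-0.6, 0.1, -1.9]
gripper_width: 0.118
grasp_force: 30.0
tcp [ 533.05539608 -229.82599862  225.10458294] u,n -0.39203872711944104 -105.02361097692285 yaw deg 172.6556102703738
18 below tcp 182.8509574716147 lateral -0.6320226146693898
20 below tcp 177.7493960306783 lateral -0.6330565351766086
22 below tcp 172.64783458974188 lateral -0.6340904556838276
wrist6 285 [211, 212, 213, 214, 215, 216, 217, 218, 219, 220, 221, 222, 223, 224, 225, 226, 227, 228, 229, 230, 249, 250, 251, 252, 253, 254]
wrist6 290 [211, 212, 213, 214, 215, 216, 217, 218, 219, 220, 221, 222, 223, 224, 225, 226, 227, 228, 229, 230, 251, 252, 253, 254]
wrist6 348 [195, 197, 198, 211, 212, 213, 214, 215, 216, 217, 218, 219, 220, 221, 222, 223, 224, 225, 226, 227, 228, 229, 252, 253, 254]
wrist6 353 [195, 197, 198, 211, 212, 213, 214, 215, 216, 217, 218, 219, 220, 221, 222, 223, 224, 225, 226, 227, 228, 229, 249, 250, 251, 252, 253, 254]
wrist7 285 [206, 207, 208, 209, 210, 211, 212, 213, 214, 215, 216, 217, 218, 219, 220, 221, 222, 223, 224, 225, 226, 227, 228, 229, 250, 251, 252, 253, 254]
wrist7 290 [205, 206, 207, 208, 209, 210, 211, 212, 213, 214, 215, 216, 217, 218, 219, 220, 221, 222, 223, 224, 225, 226, 227, 228, 229, 252, 253, 254]
wrist7 348 [195, 196, 197, 198, 199, 200, 201, 202, 203, 204, 210, 211, 212, 213, 214, 215, 216, 217, 218, 219, 220, 221, 222, 223, 224, 225, 226, 227, 228, 229, 253, 254]
wrist7 353 [195, 196, 197, 198, 199, 200, 201, 202, 210, 211, 212, 213, 214, 215, 216, 217, 218, 219, 220, 221, 222, 223, 224, 225, 226, 227, 228, 229, 250, 251, 252, 253, 254]
```

```bash
python3 -m creep '{"claw":[-1,-1,-1,-1,-1,-1,-1,-1,-1,-1],"translation":[[0,0.03,0.2],[0,0,0.15],[0,0,0],[-0.2,0,0],[-0.25,0,0],[-0.25,0,0],[-0.25,0,0],[-0.25,0,0],[-0.2,0,0],[0,0,0]],"roll":[0,0,0,0,0,0,0,0,0,0]}'
```

```text
time: 25.75
tool_pos: [561.7, -233.0, 218.8]
eef_rot: [-3.142, 0.0, 3.014]
force: [0.1, 0.3, -0.9]
gripper_width: 0.114
grasp_force: 30.0
```

```bash
python3 -m creep '{"claw":[-1,-1,-1,-1,-1,-1,-1,-1,-1,-1],"translation":[[-0.2,0,0.04],[-0.2,0,0],[-0.2,0,0],[-0.2,0,0],[-0.2,0,0],[-0.2,0,0],[-0.2,0,0],[-0.2,0,0],[-0.15,0,0],[0,0,0]],"roll":[0,0,0,0,0,0,0,0,0,0]}'
python3 - <<'E'
from h import *
t=arm.state()["tool_pos"]
cen=np.array([637.3,-242.6]);a=np.radians(82.8);u=np.array([np.cos(a),np.sin(a)]);n=np.array([u[1],-u[0]])
print((t[:2]-cen)@u,(t[:2]-cen)@n,t,arm.state()["force"])
E
```

```text
time: 27.0
tool_pos: [596.3, -237.4, 218.1]
eef_rot: [3.142, -0.0, 3.014]
force: [-0.0, 0.6, -0.7]
gripper_width: 0.112
grasp_force: 30.0
-0.004166005329615318 -41.29072456399956 [ 596.33434299 -237.42903313  218.05656226] [-0.02535463  0.56896235 -0.69696551]
```

```bash
python3 -m creep '{"claw":[-0.9,-0.7,-0.4,-0.2,-0.2,-0.2,-0.2,-0.2,-0.2,-0.2],"translation":[[0,0,0],[0,0,0],[0,0,0],[0,0,0],[0,0,-0.2],[0,0,-0.6],[0,0,-1],[0,0,-0.7],[0.5,0,0],[0.5,0,0]],"roll":[0,0,0,0,0,0,0,0,0,0]}'
python3 -m creep '{"claw":[-0.6,-1,-1,-1,-1,-1,-1,-1,-1,-1],"translation":[[0.5,0,0],[0.5,0,0],[0.3,0,0],[0,0,0],[0,0,0.6],[0,0,0.8],[0,0,0.7],[0,0,0.4],[0,0,0.2],[0,0,0]],"roll":[0,0,0,0,0,0,0,0,0,0]}'
python3 - <<'E'
from h import *
t=arm.state()["tool_pos"]
cen=np.array([637.3,-242.6]);a=np.radians(82.8);u=np.array([np.cos(a),np.sin(a)]);n=np.array([u[1],-u[0]])
print((t[:2]-cen)@u,(t[:2]-cen)@n,t)
E
```

```text
time: 28.25
tool_pos: [575.3, -234.7, 267.8]
eef_rot: [3.141, -0.001, 3.013]
force: [-0.1, 0.0, 0.4]
gripper_width: 0.403
grasp_force: 0.0
time: 29.5
tool_pos: [550.6, -231.7, 214.0]
eef_rot: [-3.142, -0.0, 3.013]
force: [-0.1, -1.1, 0.3]
gripper_width: 0.011
grasp_force: 0.0
-0.010981418088904306 -87.4159384273309 [ 550.57198602 -231.6547726   214.04680289]
```

```bash
python3 -m creep '{"claw":[-1,-1,-1,-1,-1,-1,-1,-1,-1,-1],"translation":[[-0.2,0,0],[-0.2,0,0],[-0.2,0,0],[-0.2,0,0],[-0.2,0,0],[-0.2,0,0],[-0.2,0,0],[-0.2,0,0],[-0.1,0,0],[0,0,0]],"roll":[0,0,0,0,0,0,0,0,0,0]}'
python3 -m creep '{"claw":[-1,-1,-1,-1,-1,-1,-1,-1,-1,-1],"translation":[[-0.05,0,0],[-0.05,0,0],[-0.05,0,0],[-0.05,0,0],[-0.05,0,0],[0,0,0],[0,0,0],[0,0,0],[0,0,0],[0,0,0]],"roll":[0,0,0,0,0,0,0,0,0,0]}'
```

```text
time: 30.75
tool_pos: [584.5, -235.9, 214.1]
eef_rot: [-3.142, 0.0, 3.013]
force: [1.0, -1.1, 0.4]
gripper_width: 0.005
grasp_force: 0.0
time: 32.0
tool_pos: [587.8, -236.7, 213.4]
eef_rot: [3.141, -0.004, 3.013]
force: [-9.1, 0.7, 4.0]
gripper_width: 0.009
grasp_force: 4.8
```

```bash
python3 -m creep '{"claw":[-1,-1,-1,-1,-1,-1,-1,-1,-1,-1],"translation":[[-0.05,0,0],[-0.05,0,0],[-0.05,0,0],[0,0,0],[0,0,0],[0,0,0],[0,0,0],[0,0,0],[0,0,0],[0,0,0]],"roll":[0,0,0,0,0,0,0,0,0,0]}'
python3 -m creep '{"claw":[-1,-1,-1,-1,-1,-1,-1,-1,-1,-1],"translation":[[0.3,0,0],[0.6,0,0],[1,0,0],[1,0,0],[0.5,0,-0.5],[0.5,0,-1],[0.5,0,-1],[0.5,0,-1],[0.5,0,-1],[0,0,-0.5]],"roll":[0,0,0,0,0,0,0,0,0,0]}'
python3 - <<'E'
from h import *
w=snap("wrist","wrist8");s=snap("top","top8");c=snap("scene","scene8");t=arm.state();print(t["tool_pos"])
cen=np.array([637.3,-242.6]);a=np.radians(82.8);u=np.array([np.cos(a),np.sin(a)]);n=np.array([u[1],-u[0]])
P3=lambda k,z,b=0:np.r_[cen+k*n+b*u,z]
print("expected px handle mid/ends:")
for nm,im,fi in (("wrist",w,True),("scene",c,False),("top",s,False)):
    print(nm,proj(im,[P3(-34,40),P3(-34,40,20),P3(-34,40,-20),P3(50,40)],fi).round(1).tolist())
    g=im["frame"].astype(int); m=(g.max(2)<75).astype(np.uint8)
    q=proj(im,P3(-34,40),fi)[0].astype(int);x0,y0=q-[45,35];sub=m[y0:y0+70,x0:x0+90]
    k,l,stt,ce=cv2.connectedComponentsWithStats(sub)
    print([(stt[i].tolist(),(ce[i]+[x0,y0]).round(1).tolist()) for i in range(1,k) if stt[i][4]>12])
# ram top
cv2.imwrite("pics/x.png",w["frame"][:,:,::-1])
m=cv2.inRange(cv2.cvtColor(s["frame"],cv2.COLOR_RGB2HSV),(18,130,110),(33,255,255));m[:, :335]=0;m[:,390:]=0;m[:140]=0;m[190:]=0
p=np.argwhere(m)[:,::-1];print("ram yellow top view",p.min(0),p.max(0))
m0=load("top5")["frame"];m=cv2.inRange(cv2.cvtColor(m0,cv2.COLOR_RGB2HSV),(18,130,110),(33,255,255));m[:, :335]=0;m[:,390:]=0;m[:140]=0;m[190:]=0
p=np.argwhere(m)[:,::-1];print("before",p.min(0),p.max(0))
E
```

```text
time: 33.25
tool_pos: [589.1, -237.2, 212.9]
eef_rot: [3.14, -0.01, 3.012]
force: [-20.2, 5.5, 9.8]
gripper_width: 0.006
grasp_force: 10.3
time: 34.5
tool_pos: [485.0, -223.4, 315.9]
eef_rot: [3.141, 0.003, 3.013]
force: [-0.6, 0.4, -0.2]
gripper_width: 0.006
grasp_force: 0.0
[ 485.58968868 -223.02161653  314.49670481]
expected px handle mid/ends:
wrist [[319.3, 310.9], [338.8, 310.7], [299.8, 310.8], [319.4, 364.6]]
[([0, 0, 90, 49, 1628], [314.2, 302.5]), ([81, 6, 6, 6, 13], [357.3, 282.9]), ([0, 63, 90, 7, 558], [318.4, 341.4])]
scene [[361.7, 237.4], [356.4, 231.2], [367.2, 243.8], [398.8, 224.1]]
[([0, 0, 32, 16, 336], [328.9, 207.2]), ([13, 25, 41, 35, 535], [352.5, 240.2]), ([0, 44, 30, 26, 335], [326.6, 261.9])]
top [[354.8, 180.6], [345.9, 179.4], [363.7, 181.8], [359.5, 143.9]]
[([6, 22, 20, 24, 319], [324.1, 179.0]), ([29, 29, 16, 13, 123], [344.8, 179.8])]
ram yellow top view [343 157] [370 172]
before [342 150] [371 173]
```

```bash
python3 -m creep '{"claw":[-1,-1,-1,-1,-1,-1,-1,-1,-1,-1],"translation":[[0,0.5,-0.5],[0,1,-0.5],[0,1,-0.5],[0,1,-0.5],[0,1,0],[0,1,0],[0,1,0],[0,1,0],[0,0.5,0],[0,0,0]],"roll":[0,0,0,0,0,0,0,0,0,0]}'
python3 - <<'E'
from h import *
s=snap("top","top9");c=snap("scene","scene9");b=load("top5")
R=slice(142,192);Q=slice(334,384)
for nm,i in (("before",b),("after",s)):
    f=i["frame"];h=cv2.cvtColor(f,cv2.COLOR_RGB2HSV);y=cv2.inRange(h,(18,130,110),(33,255,255))>0
    g=f.astype(int).sum(2)//3
    print(nm)
    for r in range(142,192,2): print(r,"".join("Y" if y[r,k] else "#" if g[r,k]<50 else "+" if g[r,k]>170 else "-" if g[r,k]>110 else "." for k in range(334,386)))
E
```

```text
time: 35.9
tool_pos: [505.6, -63.8, 354.0]
eef_rot: [-3.141, -0.0, 3.015]
force: [-0.5, -1.2, -0.1]
gripper_width: 0.002
grasp_force: 0.0
before
142 ...........--...-----..............-----------------
144 .................----..............-----------------
146 .....--..........----...............----------------
148 .-------........----.....--.........----------------
150 .------..........---.-.-YYY--......-----------------
152 .------.......---------------.....----..------------
154 ...----.......----------....------------------------
156 ....--....------------------------------------------
158 ....--...-YYYYY-....---+++++-----------------------.
160 .........-YYYY.......-+++++++--...-------------...--
162 .........YYYYY...--..--+++++--....--Y----------.....
164 .........YYYYY...----.-------------YY---------------
166 ........YYYYYYYY..-----...--------YYY---------------
168 .........YYYYYYYY....--...-------YYYY---------------
170 .........Y.......YY..........--YYYYY----------------
172 ....................YYYYYYYYY----------------.......
174 .............................----------
[... 1200 characters left out ...]
Y---------------
168 .........YYYYYYYY..............--YYYY---------------
170 .................YY...........-YYYYY----------------
172 ....................YYYYYYYYY----------------.......
174 .............................----------------......-
176 ...........................------------------....---
178 ............#####....................---------------
180 .....#.......##..##.--...##.##.............-----.---
182 ...........################.##..........-----......-
184 ..........................#..##.......------......--
186 .....................................--------..-----
188 .....................................---------------
190 ..................................................--
```

The ram hasn't moved. The pin's nose tip shows at rows 143–144, columns 357–361 (home predicts (359.5,143.9)), and its handle centre is at about (354,181) (home predicts (354.8,180.6)). The pin is home and the arm is clear, so I'm handing in.

```bash
python3 -c "
from workcell import arm;print(arm.sign_off())"
```

```text
the job is handed in; nothing more can be done
None
```

The job is handed in: the ram is home and upright in the clevis, and the T-pin is through both cheeks and the eye with its handle against the near cheek. The last overhead image confirmed this to within a pixel or two, but no verdict came back.

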